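# Hold the fallen jar in the cam clamp

### The arm

A 7-joint arm with a two-finger parallel gripper is mounted at the origin on the work surface. World frame = base frame: x ahead of the robot, y to its left, z up, the work surface at z = 0. Lengths are in mm, angles in rad, forces in N, time in s.
With the tool pointing down it reaches from about 400 to 925 mm from the base axis. Payload 5.6 kg.
Tool frame: the origin (TCP) lies at the very end of the fingers, on their centre line; the grasp point (between the pads) lies ctrl.grip_depth behind it (ctrl.grip_depth is the distance from the TCP to the grasp point, in mm); z points along the fingers, y is the line along which they close (so a half turn about z gives the same grasp; the last joint's range is limited). The gripper opens to 85 mm and grips with 20 to 120 N. Pads are 22 mm wide; open, the fingers measure 114 mm over their backs; the gripper's body (76 mm by 85 mm) begins 54 mm behind the grasp point. The pads swing forward as they close: fully open they stand 13 mm farther back than shut.
Start: joints at [1.2, 0.468, -0.012, 1.603, 0.006, 1.071, -0.056], TCP at [209.234, -615.41, 231.29] pointing down, gripper open.
Joint ranges: [-2.53, 2.53], [-0.31, 2.02], [-1.57, 1.55], [0.28, 2.44], [-1.29, 4.43], [0.15, 1.84], [-2.92, 2.92]. Speed limits (rad/s): [2.57, 2.57, 3.14, 3.14, 3.14, 3.14, 3.14].

### API

Orientations are given as [roll, pitch, yaw] about the fixed x, y, z axes, in that order (R = Rz(yaw) Ry(pitch) Rx(roll)).
In Python, from cell import ctrl gives the robot as it stands. The module is installed in compiled form; this text tells all that it offers.
- The arm moves only by the shell command python3 -m crank 'ROWS' [FORCE]. ROWS is a JSON object of lists of equal length, an entry for each row: "grip": the closure, from -1 (fully open) to 1 (shut); "slide": the shift along the world's x, y, z in m, a list of three; "turn": the turn, a rotation vector about the world's x, y, z in degrees, a list of three. A call has 1 to 5 rows; each row shifts and turns the commanded pose from where the row before left it; what a row does not reach is not made up. A row lasts 1/10 s, in which the tool goes at most 50 mm and 8.59 degrees, less where a joint would pass 70% of its speed; a pose out of reach is approached as far as the arm can. A call with a gripper value outside its range is refused whole. The fingers move at their own pace and stop on an object; FORCE is the grip in N (left out, the last holds). Time passes only in rows, so rows that do not move let the fingers close. It gives the time, the measured TCP pose, the force, the opening and the grip force at its end, in the units of the state.
- ctrl.state(): the state, without advancing time (a new reading comes with each control period).
- ctrl.camera(name): name is "scene" or "top" or "wrist"; returns a dict with "color" (384x512x3 uint8, red, green, blue), "intrinsics" (3x3 intrinsics, pixels), "R" (3x3) and "t" (3): a world point X has camera coordinates R X + t. Camera axes: x right, y down, z forward; pixel columns grow to the right and rows downward; lengths in mm; the calibration is good to about 2 mm. A picture is of the moment at which its call begins. There is no depth.
- ctrl.finish_job(): hands the job in; it is judged then, once.
The state is a dict: "time": time; "q": joint angles; "dq": joint speeds; "joint_efforts": joint torques, N m; "position": TCP position; "eef_rot": TCP orientation; "force": force on the tool from outside, world axes, zero at the start; "torque": the same for the moment, N m; "gripper_width": opening from 0.0 (shut) to 1.0 (fully open); "grip_force": force on a finger pad.
Only numpy, scipy, OpenCV 4.12 (cv2) and the standard library are available. Lean on these libraries where they do the work, as an engineer would, in place of code of your own. Each camera call takes 0.05 s, during which the arm holds its last target. There are 200 camera calls.

### The job

The glass jar has fallen over: stand it upright on its base in the jar clamp, between the V-block and the jaw. Then swing the clamp's cam lever round to the high point of its cam, where the jaw is pushed in farthest and the lever points straight out in line with the jaw's slide, and finish while still holding the lever there (it springs open if let go), so that I can twist the cap off the clamped jar. Leave the pot, the clothes peg and the dustpan where they are.

Things in the scene. Friction and masses are not known exactly. Their poses are not given: they have to be found in the camera images.
- jar_center (a point): Centre of the closed glass jar with paper label and ridged metal twist cap: body 54 mm in diameter up to 74 mm from its base, then a neck and a 49 mm cap; 104 mm high overall, 0.16 to 0.28 kg; it can roll. The point is on its axis, 52 mm from the base. Its z axis points from base to cap; at the start the jar lies on its side on the shelf, z level.
- seat (a point): Where the jar's centre is to be, once clamped: 60 mm above the shelf, over the clamp's 8 mm thick base plate. Its axes are the clamp's: z up, y from the jaw towards the V-block, within 0.25 rad of the world's. With the lever at 0 the jar has 9 mm play in y between vee and pad (6 mm at 0.3 rad); swinging the lever makes the jaw push the jar home into the vee.
- clamp: Jar clamp screwed to the shelf; origin under the seat, on the shelf, axes as the seat. Base plate 120 mm (x) by 200 mm (y), from y = -134 to +66 mm. Black V-block on the +y side, opening to -y (rubber-lined 90 degree vee, 85 mm wide in x); sliding jaw on the -y side. Both are 44 mm high above the shelf; the slot between them is open above and to -x and +x.
- jaw_pad: Rubber pad, 44 mm wide, on the front of the aluminium jaw that slides along the clamp's y. Sprung at 5 N per mm; at the cam's high point it is pressed in about 3 mm and clamps the jar with about 14 N. Its origin moves with the jaw: at the clamp's origin when the lever is at 0.
- pivot (a point): On the upright pivot bolt of the cam lever, 76 mm from the seat along the clamp's -y, 74 mm above the shelf.
- lever_grip (a point): Middle of the upright black grip at the lever's end: a freely revolving round handle 22 mm in diameter, 46 mm long, from 47 to 93 mm above the shelf (this point 72 mm above it, 88 mm from the pivot's axis). The steel lever bar below it, 16 mm wide, spans 37 to 44 mm above the shelf. Moves with the lever.
- lever (a joint): Cam lever angle in rad, clockwise from above, 0 to 2.3. At 0 open: lever points to the clamp's +x (0.18 rad past it towards +y). At 1.75 the cam's high point: jaw in 12 mm, lever straight out along the clamp's -y; beyond, the cam falls off. No stop or catch there. A spring (0.13 N m/rad; about 3 N at the grip at 1.75) turns it back to below 0.4, where friction holds it.
- pot: Bystander: small white ceramic pot, 76 mm in diameter, 62 mm high; origin at the centre of its underside.
- peg: Bystander: wooden clothes peg, 75 mm long, 10 mm high, lying on the shelf; origin at its middle.
- dustpan: Bystander: red plastic dustpan, 210 mm wide, 280 mm long with its handle, 45 mm high, lying on the shelf; origin under the middle of its pan, handle to its +x.

How it is judged:
By the outcome, as a careful person would: the job done as asked, in the order asked, and still so for the second after the job is handed in, while the arm keeps its last pose, push and grip.
It also fails if it takes over 54 s, if anything falls off the work surface, if the arm or the gripper's body presses on something with over 40 N, if the wrist force passes 120 N, or if a joint passes its speed limit or range.

## Working session

There is one attempt and no reset: what is moved stays moved. The work goes in short steps, Python scripts to look and compute and a shell command to move; the robot and the scene stay as the last step left them, time stands still between calls to the robot, and variables do not carry over. Pictures are saved under pics/ and viewed, at most 10 in all, crops included, and the job is handed in when it is done.

```bash
mkdir -p pics; python3 - <<'E'
from cell import ctrl
import cv2,numpy as np,pickle
s=ctrl.state();print(s['time'],s['position'],s['eef_rot'],ctrl.grip_depth,s['force'],s['gripper_width'])
d={}
for n in('scene','top','wrist'):
    c=ctrl.camera(n);d[n]=c;cv2.imwrite(f'pics/a_{n}.png',c['color'][:,:,::-1])
    R,t=np.array(c['R']),np.array(c['t']);print(n,(-R.T@t).round(),R[2].round(2),c['intrinsics'][0][0])
pickle.dump(d,open('a.pkl','wb'))
E
```

```text
0.0 [ 209.0118575  -614.85653941  230.30585844] [-3.13974517e+00  1.12415867e-04  3.27713632e-01] 18.700000000000003 [-0.81438334  0.38950188  0.84008362] 1.000986547438603
scene [ 971. -520.  829.] [-0.44  0.46 -0.77] 424.3029083181852
top [ 429.  -92. 1168.] [ 0.13 -0.   -0.99] 407.0152406027609
wrist [ 273. -594.  373.] [-0.25 -0.08 -0.96] 293.69780523485326
```

View pics/a_top.png

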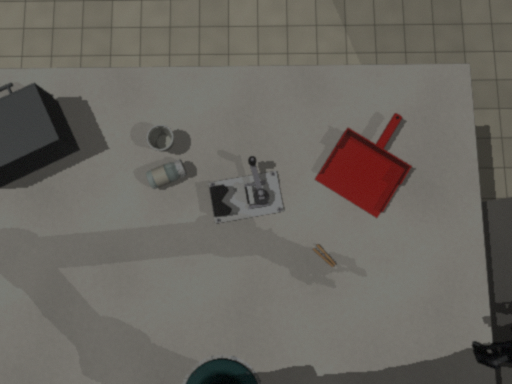

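View pics/a_scene.png

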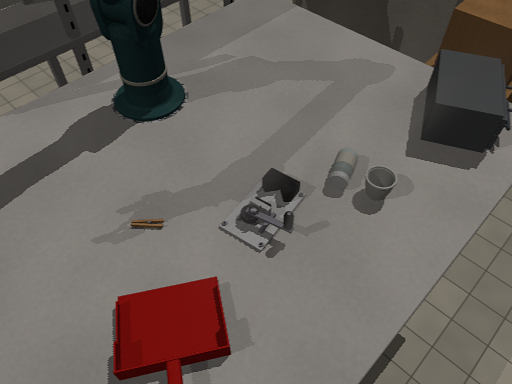

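```bash
cat > h.py <<'E'
import numpy as np
def onplane(c,u,v,z):
    R,t,K=(np.array(c[k],float) for k in('R','t','intrinsics'));o=-R.T@t;d=R.T@np.linalg.solve(K,[u,v,1]);return o+d*(z-o[2])/d[2]
def tri(c1,p1,c2,p2):
    A=[];b=[]
    for c,(u,v) in((c1,p1),(c2,p2)):
        R,t,K=(np.array(c[k],float) for k in('R','t','intrinsics'));o=-R.T@t;d=R.T@np.linalg.solve(K,[u,v,1]);d/=np.linalg.norm(d);P=np.eye(3)-np.outer(d,d);A.append(P);b.append(P@o)
    return np.linalg.lstsq(np.vstack(A),np.hstack(b),rcond=None)[0]
def proj(c,X):
    p=np.array(c['intrinsics'])@(np.array(c['R'])@np.array(X)+np.array(c['t']));return (p[:2]/p[2]).round(1)
E
python3 - <<'E'
import pickle,cv2,numpy as np
d=pickle.load(open('a.pkl','rb'))
a=d['top']['color'][120:230,140:290,::-1];b=d['scene']['color'][140:250,210:410,::-1]
a=cv2.resize(a,None,fx=4,fy=4,interpolation=2);b=cv2.resize(b,None,fx=4,fy=4,interpolation=2)
a=cv2.convertScaleAbs(a,alpha=1.5);b=cv2.convertScaleAbs(b,alpha=1.5)
cv2.imwrite('pics/b1.png',a);cv2.imwrite('pics/b2.png',b)
E
```

```text
(no output)
```

View pics/b1.png

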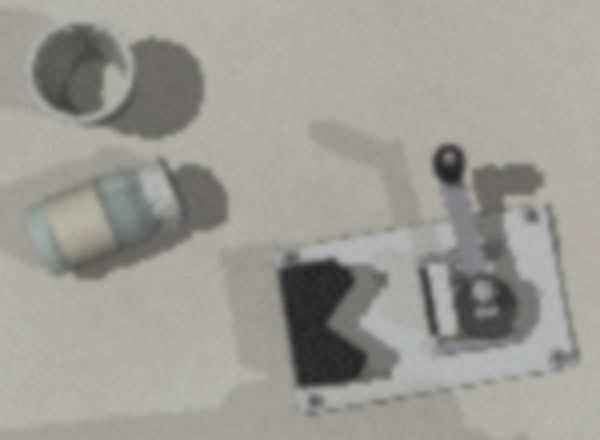

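View pics/b2.png

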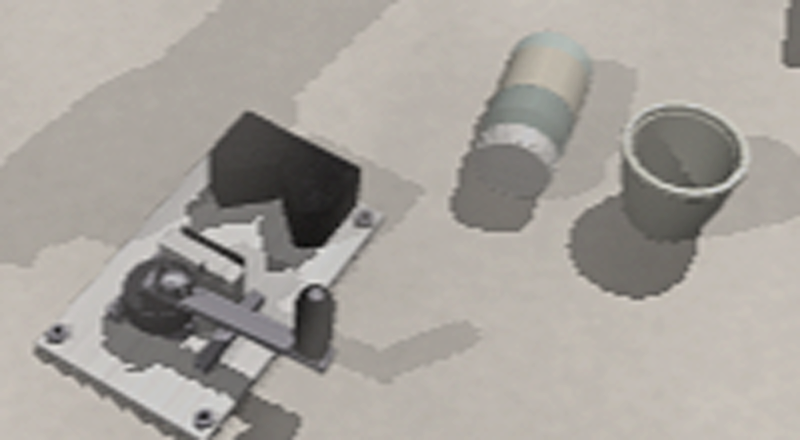

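```bash
python3 - <<'E'
import pickle,cv2,numpy as np
from h import *
d=pickle.load(open('a.pkl','rb'));T,S=d['top'],d['scene']
tp=lambda x,y:(140+(x-1.5)/4,120+(y-1.5)/4)
sc=lambda x,y:(210+(x-1.5)/4,140+(y-1.5)/4)
c=np.array([onplane(T,*tp(*p),10)[:2] for p in((292,258),(531,214),(560,357),(316,401))]);print('screws',c.round(1))
print('tri',[tri(T,tp(*a),S,sc(*b)).round(1) for a,b in(((292,258),(363,217)),((531,214),(204,418)),((560,357),(57,332)))])
k=np.array([onplane(T,*tp(*p),8)[:2] for p in((278,255),(545,205),(578,358),(308,414))])
print('corners',k.round(1),[np.linalg.norm(k[i]-k[(i+1)%4]).round() for i in range(4)])
for q in(c,k):
    yv=(q[0]+q[3]-q[1]-q[2])/2; ang=np.arctan2(-yv[0],yv[1]); m=q.mean(0); y=yv/np.linalg.norm(yv)
    print('center',m.round(1),'yaw',ang.round(3),'seat',(m+34*y).round(1))
print('grip',tri(T,tp(450,160),S,sc(317,292)).round(1),onplane(T,*tp(450,160),93))
print('pivot top',tri(T,tp(484,290),S,sc(173,283)).round(1))
# jar
a=onplane(T,*tp(37,243),27);b=onplane(T,*tp(173,188),27)
print('jar',a,b,np.linalg.norm(a-b))
# same in scene: mid base end, cap face centre
print('capface tri',tri(T,tp(173,188),S,sc(507,170)).round(1))
print('pot',tri(T,tp(82,72),S,sc(686,148)).round(1))
# colour mask jar silhouette in top view: label
hsv=cv2.cvtColor(T['color'],cv2.COLOR_RGB2HSV)
print([T['color'][int(tp(x,y)[1]),int(tp(x,y)[0])].tolist() for x,y in((80,225),(125,205),(40,235),(165,190),(220,100),(100,290))])
for n in('center',):
    pass
E
```

```text
screws [[ 585.8   23.6]
 [ 615.9 -148.4]
 [ 512.6 -167.3]
 [ 483.2    6.4]]
tri [array([585.8,  23.7,  11.7]), array([ 615.8, -148.5,   10.4]), array([ 512.8, -166.8,   11.4])]
corners [[ 588.3   33.9]
 [ 622.7 -158.7]
 [ 511.9 -180.3]
 [ 474.1   12.3]] [np.float64(196.0), np.float64(113.0), np.float64(196.0), np.float64(116.0)]
center [549.4 -71.4] yaw 0.17 seat [543.6 -37.9]
center [549.3 -73.2] yaw 0.185 seat [543.  -39.8]
grip [640.4 -89.5  95.5] [639.76506345 -90.61496929  93.        ]
pivot top [ 556.8 -113.1   48.7]
jar [596.14538345 202.47796989  27.        ] [634.61752372 106.63385741  27.        ] 103.27729408532268
capface tri [633.7 105.7  26.8]
pot [712.7 166.4  59.6]
[[120, 119, 109], [86, 96, 91], [109, 113, 111], [119, 120, 120], [117, 115, 110], [116, 114, 109]]
```

```bash
R='{"grip":[-0.6,-0.6,-0.6,-0.6,-0.6],"slide":[[0.02,0.034,0],[0.02,0.034,0],[0.02,0.034,0],[0.02,0.034,0],[0.02,0.034,0]],"turn":[[0,0,6.2],[0,0,6.2],[0,0,6.2],[0,0,6.2],[0,0,6.2]]}'
python3 -m crank '{"grip":[-0.6,-0.6,-0.6,-0.6,-0.6],"slide":[[0.02,0.034,0],[0.02,0.034,0],[0.02,0.034,0],[0.02,0.034,0],[0.02,0.034,0]],"turn":[[0,0,6.2],[0,0,6.2],[0,0,6.2],[0,0,6.2],[0,0,6.2]]}'
python3 -m crank '{"grip":[-0.6,-0.6,-0.6,-0.6,-0.6],"slide":[[0.02,0.034,0],[0.02,0.034,0],[0.02,0.034,0],[0.02,0.034,0],[0.02,0.034,0]],"turn":[[0,0,6.2],[0,0,6.2],[0,0,6.2],[0,0,6.2],[0,0,6.2]]}'
```

```text
time: 0.65
position: [309.7, -443.8, 231.1]
eef_rot: [-3.141, 0.0, 0.873]
force: [0.6, -0.5, 0.0]
gripper_width: 0.802
grip_force: 0.0
time: 1.15
position: [409.7, -274.0, 231.3]
eef_rot: [3.142, 0.0, 1.414]
force: [0.5, -0.7, 0.7]
gripper_width: 0.8
grip_force: 0.0
```

```bash

python3 -m crank '{"grip":[-0.6,-0.6,-0.6,-0.6,-0.6],"slide":[[0.023,0.037,0],[0.023,0.037,0],[0.023,0.037,0],[0.023,0.037,0],[0.023,0.037,0]],"turn":[[0,0,6.1],[0,0,6.1],[0,0,6.1],[0,0,6.1],[0,0,6.1]]}' >/dev/null
python3 -m crank '{"grip":[-0.6,-0.6,-0.6,-0.6,-0.6],"slide":[[0.023,0.037,-0.006],[0.023,0.037,-0.006],[0.023,0.037,-0.006],[0.023,0.037,-0.006],[0.023,0.037,-0.006]],"turn":[[6.5,2.6,0],[6.5,2.6,0],[6.5,2.6,0],[6.5,2.6,0],[6.5,2.6,0]]}'
python3 -m crank '{"grip":[-0.6,-0.6],"slide":[[0,0,-0.01],[0,0,-0.01]],"turn":[[4.7,1.9,0],[4.7,1.9,0]]}'
python3 - <<'E'
from cell import ctrl
import cv2,numpy as np
from scipy.spatial.transform import Rotation as Ro
s=ctrl.state();print(s['position'],Ro.from_euler('xyz',s['eef_rot']).as_matrix().round(3),np.round(s['q'],2))
cv2.imwrite('pics/c.png',ctrl.camera('wrist')['color'][:,:,::-1])
E
```

```text
time: 2.15
position: [640.6, 95.3, 201.2]
eef_rot: [-3.136, -0.615, 1.939]
force: [0.5, -0.2, 0.3]
gripper_width: 0.799
grip_force: 0.0
time: 2.35
position: [639.5, 96.0, 180.5]
eef_rot: [-3.132, -0.792, 1.94]
force: [0.3, -0.3, 0.6]
gripper_width: 0.798
grip_force: 0.0
[639.54517144  95.95915207 180.48839433] [[-0.253  0.93  -0.266]
 [ 0.655  0.367  0.66 ]
 [ 0.712 -0.007 -0.702]] [ 0.55  0.89 -0.74  1.44 -0.2   1.26  0.41]
```

View pics/c.png

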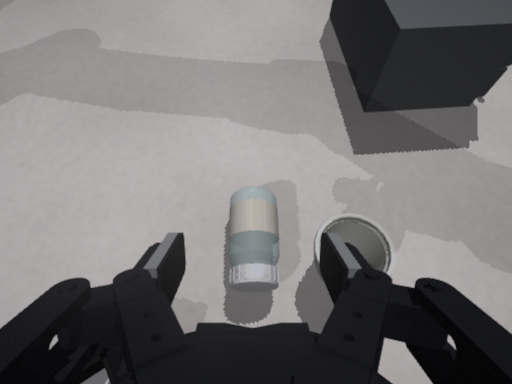

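```bash

python3 -m crank '{"grip":[-0.6,-0.6,-0.6],"slide":[[0,-0.0005,-0.032],[0,-0.0005,-0.032],[0,-0.0005,-0.032]],"turn":[[0,0,0],[0,0,0],[0,0,0]]}' >/dev/null
python3 -m crank '{"grip":[-0.6,-0.6,-0.6,-0.6,-0.6],"slide":[[-0.005,0.0125,-0.0135],[-0.005,0.0125,-0.0135],[-0.005,0.0125,-0.0135],[-0.005,0.0125,-0.0135],[-0.005,0.0125,-0.0135]],"turn":[[0,0,0],[0,0,0],[0,0,0],[0,0,0],[0,0,0]]}'
python3 -m crank '{"grip":[-0.6],"slide":[[-0.0015,0.003,-0.003]],"turn":[[0,0,0]]}'
python3 - <<'E'
from cell import ctrl
import cv2
cv2.imwrite('pics/d.png',ctrl.camera('wrist')['color'][:,:,::-1])
E
```

```text
time: 3.2
position: [616.1, 154.8, 21.6]
eef_rot: [-3.136, -0.789, 1.94]
force: [-14.9, -44.1, 78.0]
gripper_width: 0.796
grip_force: 39.9
time: 3.3
position: [616.7, 157.6, 22.0]
eef_rot: [3.141, -0.788, 1.944]
force: [-10.9, -25.5, 46.9]
gripper_width: 0.802
grip_force: 23.6
```

View pics/d.png

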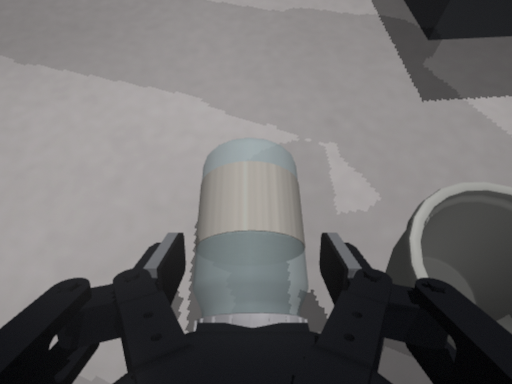

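```bash

python3 -m crank '{"grip":[-0.6,-0.6],"slide":[[0.004,-0.01,0.011],[0.004,-0.01,0.011]],"turn":[[0,0,0],[0,0,0]]}'
python3 - <<'E'
from cell import ctrl
import cv2,pickle,numpy as np
d={n:ctrl.camera(n) for n in('top','scene')};pickle.dump(d,open('e.pkl','wb'))
a=cv2.resize(d['top']['color'][110:210,130:230,::-1],None,fx=4,fy=4,interpolation=2)
b=cv2.resize(d['scene']['color'][120:220,300:420,::-1],None,fx=3.3,fy=4,interpolation=2)
cv2.imwrite('pics/e.png',cv2.convertScaleAbs(np.hstack([a,b]),alpha=1.6))
E
```

```text
time: 3.55
position: [620.9, 137.8, 37.7]
eef_rot: [-3.132, -0.786, 1.938]
force: [0.2, 0.4, -0.6]
gripper_width: 0.801
grip_force: 0.0
```

View pics/e.png

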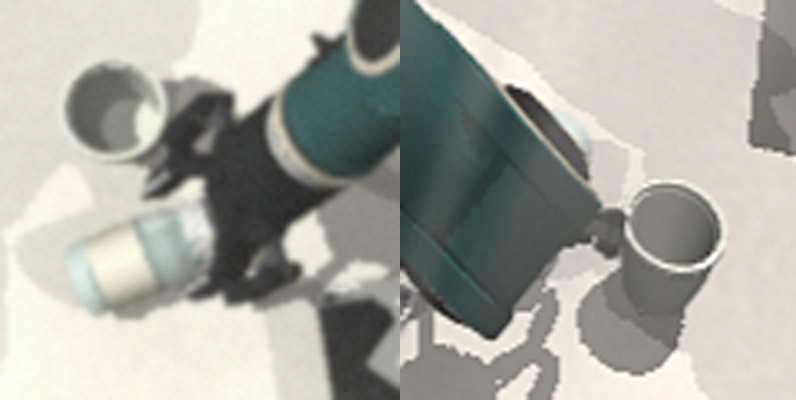

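```bash
python3 - <<'E'
import pickle,cv2,numpy as np
from h import *
a=pickle.load(open('a.pkl','rb'));e=pickle.load(open('e.pkl','rb'))
def m(n,x0,y0,x1,y1,p=8):
    A=a[n]['color'];E=e[n]['color']
    r=cv2.matchTemplate(E[y0-p:y1+p,x0-p:x1+p],A[y0:y1,x0:x1],5);_,v,_,l=cv2.minMaxLoc(r);print(n,(x0,y0,x1,y1),round(v,3),l[0]-p,l[1]-p)
m('top',146,125,166,150);m('top',146,160,176,186);m('top',0,90,60,150)
m('scene',365,165,398,200);m('scene',430,60,500,140)
T=e['top'];tp=lambda x,y:(130+(x-1.5)/4,110+(y-1.5)/4)
print(onplane(T,*tp(75,283),27),onplane(T,*tp(115,110),61))
E
```

```text
top (146, 125, 166, 150) 0.959 -2 -1
top (146, 160, 176, 186) 0.993 0 0Traceback (most recent call last):
  File "<stdin>", line 7, in <module>
  File "<stdin>", line 6, in m
cv2.error: OpenCV(4.12.0) /io/opencv/modules/imgproc/src/templmatch.cpp:1179: error: (-215:Assertion failed) _img.size().height <= _templ.size().height && _img.size().width <= _templ.size().width in function 'matchTemplate'
```

```bash

python3 -m crank '{"grip":[-0.5,-0.5,-0.5,-0.5,-0.5],"slide":[[0,-0.005,0.03],[0,0,0.03],[-0.002,0.006,0],[-0.002,0.006,0],[0,0.006,0]],"turn":[[0,0,0],[-5.8,-2.3,0],[-5.8,-2.3,0],[-5.8,-2.3,0],[-5.8,-2.3,0]]}'
python3 - <<'E'
from cell import ctrl
import cv2
from h import *
from scipy.spatial.transform import Rotation as Ro
s=ctrl.state();R=Ro.from_euler('xyz',s['eef_rot']).as_matrix();print(np.round(s['position'],1),R.round(3))
n=np.array([.928,.372,0]);print('n offset of TCP from jar axis',(np.array(s['position'])-[596.1,202.5,0])@n, 'h',(np.array(s['position'])-[596.1,202.5,0])@[.372,-.928,0])
E
```

```text
time: 4.15
position: [616.4, 151.6, 96.9]
eef_rot: [-3.137, -0.348, 1.94]
force: [0.3, 0.9, -0.6]
gripper_width: 0.751
grip_force: 0.0
[616.4 151.6  96.9] [[-0.339  0.932 -0.128]
 [ 0.877  0.363  0.316]
 [ 0.341 -0.005 -0.94 ]]
n offset of TCP from jar axis -0.08312603617001457 h 54.80511010759485
```

Perfectly placed; descend straddling, then roll the jar captive away from the pot.

```bash

python3 -m crank '{"grip":[-0.5,-0.5,-0.5,-0.5,-0.5],"slide":[[0,0,-0.02],[0,0,-0.02],[0,0,-0.015],[0,0,-0.01],[0,0,-0.01]],"turn":[[0,0,0],[0,0,0],[0,0,0],[0,0,0],[0,0,0]]}'
python3 -m crank '{"grip":[-0.5,-0.5,-0.5,-0.5,-0.5],"slide":[[-0.005,-0.002,0],[-0.005,-0.002,0],[-0.005,-0.002,0],[-0.005,-0.002,0],[-0.005,-0.002,0]],"turn":[[0,0,0],[0,0,0],[0,0,0],[0,0,0],[0,0,0]]}'
```

```text
time: 4.65
position: [616.6, 151.5, 20.7]
eef_rot: [-3.136, -0.353, 1.94]
force: [-0.2, -1.1, 0.4]
gripper_width: 0.749
grip_force: 0.0
time: 5.15
position: [591.5, 141.3, 22.4]
eef_rot: [-3.137, -0.352, 1.941]
force: [-0.2, 0.3, 0.0]
gripper_width: 0.752
grip_force: 0.1
```

```bash

python3 -m crank '{"grip":[-0.5,-0.5,-0.5,-0.5,-0.5],"slide":[[-0.005,-0.002,0],[-0.005,-0.002,0],[0,0.001,-0.006],[0,0.001,-0.006],[0,0,0]],"turn":[[0,0,0],[0,0,0],[0,0,0],[0,0,0],[0,0,0]]}'
python3 -m crank '{"grip":[-0.35,-0.2,0,0.2,0.4],"slide":[[0,0,0],[0,0,0],[0,0,0],[0,0,0],[0,0,0]],"turn":[[0,0,0],[0,0,0],[0,0,0],[0,0,0],[0,0,0]]}' 40
python3 -m crank '{"grip":[0.4,0.4,0.4,0.4,0.4],"slide":[[0,0,0],[0,0,0.01],[0,0,0.02],[0,0,0.02],[0,0,0.03]],"turn":[[0,0,0],[0,0,0],[0,0,0],[0,0,0],[0,0,0]]}'
python3 - <<'E'
from cell import ctrl
import cv2,pickle,numpy as np
d={n:ctrl.camera(n) for n in('top','scene','wrist')};pickle.dump(d,open('f.pkl','wb'))
f=lambda i,s:cv2.resize(i[:,:,::-1],s,interpolation=2)
cv2.imwrite('pics/f.png',np.hstack([f(d['wrist']['color'],(400,300)),f(d['scene']['color'][80:230,250:450],(400,300))]))
E
```

```text
time: 5.65
position: [581.0, 139.8, 8.6]
eef_rot: [-3.135, -0.353, 1.94]
force: [-0.3, 1.0, 0.3]
gripper_width: 0.752
grip_force: 0.0
time: 6.15
position: [581.9, 139.6, 9.8]
eef_rot: [-3.137, -0.352, 1.94]
force: [-0.1, 1.7, -1.4]
gripper_width: 0.621
grip_force: 42.2
time: 6.65
position: [580.4, 139.2, 89.8]
eef_rot: [-3.133, -0.353, 1.94]
force: [-0.5, -1.5, -2.1]
gripper_width: 0.62
grip_force: 42.5
```

View pics/f.png

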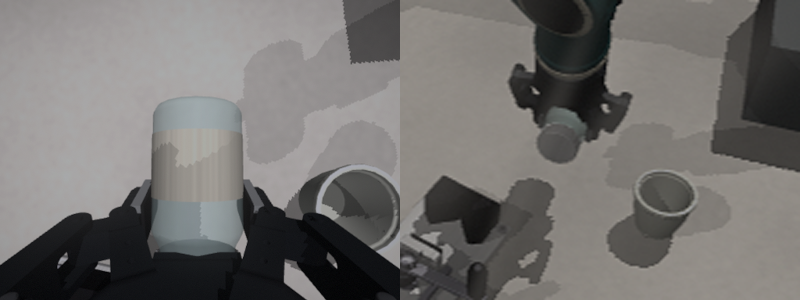

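```bash

python3 -m crank '{"grip":[0.4,0.4,0.4,0.4,0.4],"slide":[[0,0,0.03],[0,0,0.03],[0,0,0.03],[0,0,0.02],[0,0,0.02]],"turn":[[0,0,0],[-7.6,-3,0],[-7.6,-3,0],[-7.6,-3,0],[-7.6,-3,0]]}'
python3 -m crank '{"grip":[0.4,0.4,0.4,0.4,0.4],"slide":[[0,0,0],[0,0,0],[0,0,0],[0,0,0],[0,0,0]],"turn":[[-7.6,-3,0],[-7.6,-3,0],[-7.6,-3,0],[-7.6,-3,0],[-7.6,-3,0]]}'
python3 -m crank '{"grip":[0.4,0.4,0.4],"slide":[[0,0,0],[0,0,0],[0,0,0]],"turn":[[-7.6,-3,0],[-7.6,-3,0],[0,0,0]]}'
cat > st.py <<'E'
from cell import ctrl
import numpy as np
from scipy.spatial.transform import Rotation as Ro
s=ctrl.state();R=Ro.from_euler('xyz',s['eef_rot']).as_matrix();a=R[:,2]
print(s['time'],np.round(s['position'],1),'a',a.round(3),'y',R[:,1].round(3),'heading',np.arctan2(a[1],a[0]).round(3),'down',np.degrees(np.arcsin(-a[2])).round(1),'q',np.round(s['q'],2),'w',round(s['gripper_width'],3),s['grip_force'],s['force'])
E
python3 st.py
```

```text
time: 7.3
position: [581.5, 139.5, 221.1]
eef_rot: [-3.141, 0.224, 1.94]
force: [-0.2, 0.3, -3.3]
gripper_width: 0.62
grip_force: 43.3
time: 7.8
position: [581.1, 140.6, 219.3]
eef_rot: [3.136, 0.936, 1.939]
force: [-0.3, -0.0, -3.3]
gripper_width: 0.613
grip_force: 43.3
time: 8.1
position: [579.1, 141.7, 213.8]
eef_rot: [-3.123, 1.217, 1.965]
force: [-0.3, 0.3, -2.9]
gripper_width: 0.621
grip_force: 43.4
8.1 [579.1 141.7 213.8] a [ 0.343 -0.873 -0.346] y [ 0.93   0.367 -0.007] heading -1.197 down 20.3 q [-0.69  0.72 -0.12  1.77  1.09  1.57 -1.  ] w 0.621 43.41617166996002 [-0.31710523  0.32063908 -2.93162997]
```

```bash

python3 -m crank '{"grip":[0.4,0.4,0.4,0.4,0.4],"slide":[[-0.002,-0.018,0],[-0.002,-0.018,0],[-0.002,-0.018,0],[-0.002,-0.018,0],[-0.002,-0.018,0]],"turn":[[0,0,6.9],[0,0,6.9],[0,0,6.9],[0,0,6.9],[0,0,6.9]]}'>/dev/null
python3 st.py
python3 -m crank '{"grip":[0.4,0.4,0.4,0.4,0.4],"slide":[[-0.002,-0.018,0],[-0.002,-0.018,0],[-0.002,-0.018,0],[-0.002,-0.018,0],[-0.002,-0.018,0]],"turn":[[0,0,6.9],[0,0,6.9],[0,0,6.9],[0,0,6.9],[0,0,6.9]]}' >/dev/null
python3 -m crank '{"grip":[0.4,0.4],"slide":[[0,0,0],[0,0,0]],"turn":[[0,0,0],[0,0,0]]}' >/dev/null
python3 st.py
```

```text
8.6 [571.1  48.7 220.2] a [ 0.778 -0.522 -0.35 ] y [0.56  0.829 0.006] heading -0.592 down 20.5 q [-0.58  0.46 -0.09  2.34  1.75  1.17 -1.2 ] w 0.615 43.42857778072357 [ 1.29068966 -1.78975401 -1.64044961]
9.3 [547.   67.4  74.9] a [ 0.836 -0.251 -0.489] y [ 0.07   0.931 -0.358] heading -0.292 down 29.2 q [ 0.2   0.97 -0.84  2.43  2.33  1.55 -0.68] w 0.619 44.220643043518066 [ 0.7576393  -0.02514142 -1.68029818]
```

```bash
cat > go.py <<'E'
import sys
from st import *
def need(phi,down,P):
    a=np.array([np.cos(phi)*np.cos(down),np.sin(phi)*np.cos(down),-np.sin(down)])
    y=np.array([-np.sin(phi),np.cos(phi),0]);T=np.stack([np.cross(y,a),y,a],1)
    v=Ro.from_matrix(T@R.T).as_rotvec(degrees=True);print('need turn',v.round(1),np.linalg.norm(v).round(1),'slide',(np.array(P)-s['position']).round(1))
need(float(sys.argv[1]),np.radians(float(sys.argv[2])),eval(sys.argv[3]))
E
python3 -m crank '{"grip":[0.4,0.4],"slide":[[0.01,0,0.03],[0.01,0,0.03]],"turn":[[0,0,0],[0,0,0]]}'
python3 go.py -0.7 20.3 '[580,40,220]'
```

```text
time: 9.5
position: [569.4, 72.2, 143.6]
eef_rot: [-2.489, 0.93, -2.662]
force: [1.3, 0.3, -1.6]
gripper_width: 0.621
grip_force: 44.3
9.5 [569.4  72.2 143.6] a [ 0.845 -0.245 -0.475] y [ 0.066  0.93  -0.363] heading -0.282 down 28.3 q [ 0.27  0.78 -0.94  2.41  2.23  1.41 -0.57] w 0.621 44.3462347984314 [ 1.28104708  0.32658416 -1.56662415]
need turn [ 16.1 -17.7 -33.6] 41.2 slide [ 10.6 -32.2  76.4]
```

```bash

python3 -m crank '{"grip":[0.4,0.4,0.4,0.4,0.4],"slide":[[0.004,0,0.03],[0.002,0,0.03],[0.002,-0.01,0.015],[0.002,-0.01,0],[0,-0.01,0]],"turn":[[2.7,-2.9,-5.6],[2.7,-2.9,-5.6],[2.7,-2.9,-5.6],[2.7,-2.9,-5.6],[2.7,-2.9,-5.6]]}' >/dev/null
python3 go.py -0.7 20.3 '[580,40,220]'
```

```text
10.0 [579.1  43.4 222.8] a [ 0.761 -0.543 -0.354] y [ 0.563  0.825 -0.054] heading -0.62 down 20.7 q [ 0.21  0.75 -1.02  2.27  1.91  1.68 -0.94] w 0.618 44.489949345588684 [-0.22502248 -0.96806371 -2.54502738]
need turn [ 2.2 -2.3 -5.8] 6.6 slide [ 0.9 -3.4 -2.8]
```

```bash

python3 -m crank '{"grip":[0.4,0.4,0.4,0.4,0.4],"slide":[[0,0,0],[0,0,0],[0,0,0],[0,0,0],[0,0,0]],"turn":[[2.2,-2.3,-5.8],[0,0,-6.9],[0,0,-6.9],[0,0,-6.9],[0,0,-6.9]]}' >/dev/null
python3 -m crank '{"grip":[0.4,0.4,0.4,0.4,0.4],"slide":[[-0.006,-0.018,0],[-0.006,-0.018,0],[-0.006,-0.018,0],[-0.006,-0.018,0],[-0.006,-0.018,0]],"turn":[[0,0,-6.9],[0,0,0],[0,0,0],[0,0,0],[0,0,0]]}' >/dev/null
python3 go.py -1.3 20.3 '[548.6,-59.2,150]'
```

```text
11.0 [549.4 -46.4 222.4] a [ 0.256 -0.898 -0.359] y [0.963 0.27  0.011] heading -1.293 down 21.0 q [ 0.01  0.71 -0.69  2.    1.38  1.74 -1.14] w 0.618 44.456602334976196 [ 0.09721023 -0.82627043 -1.76530686]
need turn [-0.9  0.4 -0.1] 1.0 slide [ -0.8 -12.8 -72.4]
```

```bash

python3 -m crank '{"grip":[0.4,0.4,0.4,0.4,0.4],"slide":[[0,-0.004,-0.02],[0,-0.004,-0.02],[0,-0.004,-0.02],[0,0,-0.02],[0,0,-0.01]],"turn":[[-0.9,0.4,0],[0,0,0],[0,0,0],[0,0,0],[0,0,0]]}' >/dev/null
python3 -m crank '{"grip":[0.4],"slide":[[0,0,0]],"turn":[[0,0,0]]}' >/dev/null
python3 go.py -1.3 20.3 '[548.6,-59.2,61.1]'
python3 - <<'E'
from cell import ctrl
import cv2,pickle,numpy as np
d={n:ctrl.camera(n) for n in('top','scene')};pickle.dump(d,open('g.pkl','wb'))
a=cv2.resize(d['top']['color'][130:230,190:290,::-1],(400,400),interpolation=2)
b=cv2.resize(d['scene']['color'][100:260,200:360,::-1],(400,400),interpolation=2)
cv2.imwrite('pics/g.png',cv2.convertScaleAbs(np.hstack([a,b]),alpha=1.6))
E
```

```text
11.6 [549.8 -59.  127.8] a [ 0.248 -0.904 -0.349] y [ 0.963  0.269 -0.01 ] heading -1.303 down 20.4 q [-0.01  0.89 -0.62  2.    1.46  1.72 -1.28] w 0.622 44.39838767051697 [ 0.03498963 -0.26132731 -3.07395384]
need turn [ 0.1 -0.6 -0.1] 0.6 slide [ -1.2  -0.2 -66.7]
```

View pics/g.png

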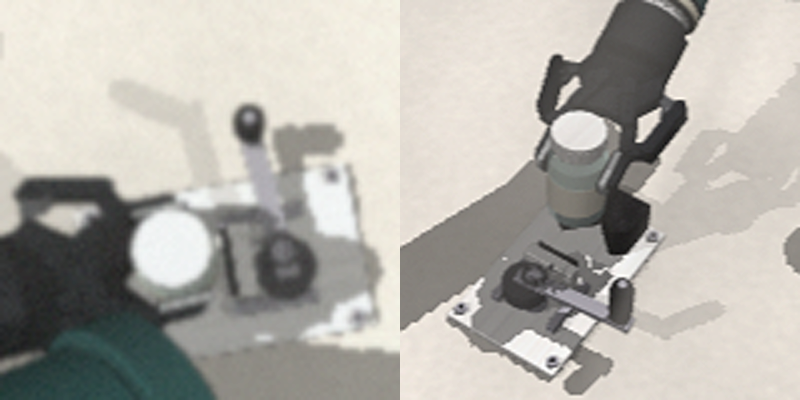

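```bash
python3 - <<'E'
import pickle,cv2
from h import *
d=pickle.load(open('g.pkl','rb'));T,S=d['top'],d['scene']
def cen(im,x0,y0,x1,y1,th):
    g=cv2.cvtColor(im,cv2.COLOR_RGB2GRAY)[y0:y1,x0:x1];m=(g>th).astype('uint8')
    n,l,s,c=cv2.connectedComponentsWithStats(m);i=1+s[1:,4].argmax();print(s[i]);return c[i]+[x0,y0]
t=cen(T['color'],220,178,246,206,140);u=cen(S['color'],258,140,290,163,140)
print(t,u,'tri',tri(T,t,S,u).round(1),'plane',onplane(T,*t,178.7).round(1),onplane(S,*u,178.7).round(1))
for tz,nm in((178.7,'top'),(74.7,'base')):print(nm,proj(S,[545.2,-42.4,tz]),proj(S,[545.2,-42.4,tz]))
E
```

```text
[  4   5  18  18 254]
[  3   5  21  15 220]
[232.52362205 191.54330709] [271.58181818 151.4       ] tri [544.3 -41.7 179.1] plane [544.  -42.  178.7] [544.3 -41.  178.7]
top [271.5 152. ] [271.5 152. ]
base [270.5 183.4] [270.5 183.4]
```

```bash

python3 -m crank '{"grip":[0.4,0.4,0.4,0.4,0.4],"slide":[[0,-0.001,-0.014],[0,0,-0.014],[0,0,-0.012],[0,0,-0.01],[0,0,-0.006]],"turn":[[0,0,0],[0,0,0],[0,0,0],[0,0,0],[0,0,0]]}'
python3 -m crank '{"grip":[0.4,0.4,0.4],"slide":[[0,0,-0.004],[0,0,-0.003],[0,0,0]],"turn":[[0,0,0],[0,0,0],[0,0,0]]}'; python3 st.py
```

```text
time: 12.2
position: [547.1, -62.6, 64.3]
eef_rot: [-3.076, 1.21, 1.9]
force: [-0.1, -0.8, -2.5]
gripper_width: 0.623
grip_force: 44.4
time: 12.5
position: [547.3, -62.4, 60.8]
eef_rot: [-3.082, 1.214, 1.894]
force: [-4.3, 1.1, 5.0]
gripper_width: 0.62
grip_force: 45.0
12.5 [547.3 -62.4  60.8] a [ 0.241 -0.906 -0.348] y [ 0.964  0.264 -0.021] heading -1.311 down 20.4 q [-0.03  1.02 -0.58  1.97  1.5   1.72 -1.36] w 0.62 44.97033476829529 [-4.29371767  1.10869862  4.95247951]
```

```bash

python3 -m crank '{"grip":[0.4,0.4,0.4],"slide":[[0.001,0.0025,0],[0,0,0],[0,0,0]],"turn":[[0,0,0],[0,0,0],[0,0,0]]}'
python3 -m crank '{"grip":[-0.2,-0.4,-0.6,-0.6,-0.6],"slide":[[0,0,0],[0,0,0],[0,0,0],[0,0,0],[0,0,0]],"turn":[[0,0,0],[0,0,0],[0,0,0],[0,0,0],[0,0,0]]}'; python3 st.py
```

```text
time: 12.8
position: [548.6, -60.5, 60.7]
eef_rot: [-3.084, 1.214, 1.892]
force: [-2.7, -0.8, 5.8]
gripper_width: 0.622
grip_force: 44.5
time: 13.3
position: [548.8, -59.5, 59.0]
eef_rot: [-3.084, 1.21, 1.894]
force: [0.2, 0.4, 0.1]
gripper_width: 0.799
grip_force: 0.0
13.3 [548.8 -59.5  59. ] a [ 0.241 -0.904 -0.353] y [ 0.964  0.265 -0.02 ] heading -1.31 down 20.6 q [-0.04  1.02 -0.58  1.97  1.5   1.71 -1.36] w 0.799 0.0 [0.18342689 0.41265891 0.1027688 ]
```

```bash

python3 -m crank '{"grip":[-0.6,-0.6,-0.6,-0.6,-0.6],"slide":[[-0.003,0.009,0.0035],[-0.004,0.016,0.0065],[-0.0045,0.018,0.007],[-0.006,0.023,0.009],[-0.006,0.023,0.009]],"turn":[[0,0,0],[0,0,0],[0,0,0],[0,0,0],[0,0,0]]}'
python3 -m crank '{"grip":[-0.6,-0.6,-0.6,-0.6],"slide":[[-0.006,0.023,0.012],[0,0,0.04],[0,0,0.04],[0,0,0.03]],"turn":[[0,0,0],[0,0,0],[0,0,0],[0,0,0]]}'
python3 st.py
python3 - <<'E'
from cell import ctrl
import cv2,pickle,numpy as np
d={n:ctrl.camera(n) for n in('top','scene')};pickle.dump(d,open('i.pkl','wb'))
a=cv2.resize(d['top']['color'][130:230,190:290,::-1],(400,400),interpolation=2)
b=cv2.resize(d['scene']['color'][100:260,200:360,::-1],(400,400),interpolation=2)
cv2.imwrite('pics/i.png',cv2.convertScaleAbs(np.hstack([a,b]),alpha=1.6))
E
```

```text
time: 13.8
position: [524.5, 31.6, 94.8]
eef_rot: [-3.083, 1.209, 1.895]
force: [0.4, 0.2, 0.2]
gripper_width: 0.802
grip_force: 0.0
time: 14.2
position: [518.7, 54.8, 218.5]
eef_rot: [-3.087, 1.209, 1.894]
force: [0.9, -0.0, -1.1]
gripper_width: 0.8
grip_force: 0.0
14.2 [518.7  54.8 218.5] a [ 0.244 -0.903 -0.353] y [ 0.963  0.268 -0.019] heading -1.307 down 20.7 q [-0.22  0.74 -0.64  1.92  1.21  1.81 -1.18] w 0.8 0.0 [ 0.89210923 -0.01285372 -1.12789942]
```

View pics/i.png

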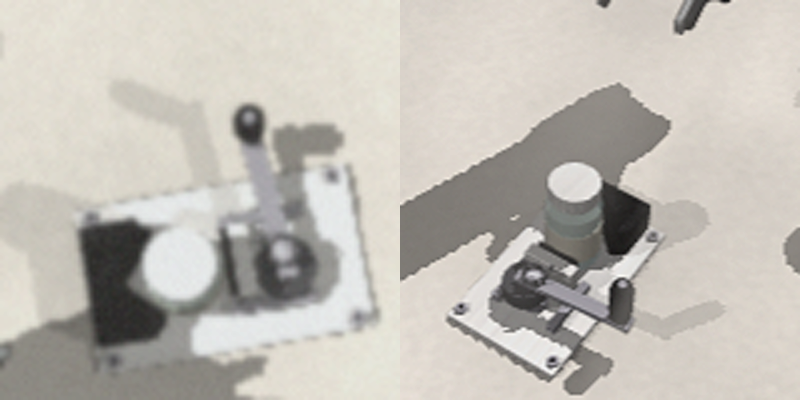

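```bash
python3 - <<'E'
import pickle,cv2
from h import *
d=pickle.load(open('i.pkl','rb'));T,S=d['top'],d['scene']
def cen(im,x0,y0,x1,y1,th,inv=0):
    g=cv2.cvtColor(im,cv2.COLOR_RGB2GRAY)[y0:y1,x0:x1];m=((g<th) if inv else (g>th)).astype('uint8')
    n,l,s,c=cv2.connectedComponentsWithStats(m);i=1+s[1:,4].argmax();print(s[i]);return c[i]+[x0,y0]
t=cen(T['color'],222,184,247,208,130);u=cen(S['color'],255,162,285,183,130)
print('cap',t,u,tri(T,t,S,u).round(1),onplane(T,*t,112).round(1))
t=cen(T['color'],246,154,258,166,60,1)
print('grip',t,onplane(T,*t,85).round(1))
E
python3 -m crank '{"grip":[-0.2,-0.2,-0.2,-0.2,-0.2],"slide":[[0,0,0],[0,0,0],[0.01,0,0],[0.02,-0.01,0],[0.02,-0.02,0]],"turn":[[7.4,2.1,0],[7.4,2.1,0],[7.4,2.1,0],[7.4,2.1,0],[7.4,2.1,0]]}'>/dev/null
python3 -m crank '{"grip":[-0.2,-0.2,-0.2,-0.2,-0.2],"slide":[[0.02,-0.025,0],[0.02,-0.025,0],[0.02,-0.025,0],[0.01,-0.025,0],[0,-0.01,0]],"turn":[[7.4,2.1,0],[7.4,2.1,0],[7.4,2.1,0],[7.4,2.1,0],[0,0,0]]}'>/dev/null
python3 st.py
```

```text
[  3   0  19  21 286]
[  5   3  20  15 234]
cap [234.72727273 193.54895105] [269.50854701 172.33333333] [545.3 -45.3 116. ] [546.5 -44.3 112. ]
[ 3  3  7  9 37]
grip [251.91891892 161.51351351] [636.2 -90.   85. ]
15.3 [640.7 -96.6 214.3] a [-0.016 -0.004 -1.   ] y [ 0.961  0.276 -0.016] heading -2.894 down 89.1 q [ 0.74  0.71 -0.99  1.57  0.62  1.22 -0.09] w 0.603 0.0 [ 0.45982133 -0.43516344 -1.58428274]
```

```bash

python3 -m crank '{"grip":[-0.2,-0.2,-0.2,-0.2,-0.2],"slide":[[-0.001,0.004,-0.04],[-0.001,0.003,-0.04],[0,0,-0.035],[0,0,-0.02],[0,0,-0.015]],"turn":[[-0.3,0.8,0],[0,0,0],[0,0,0],[0,0,0],[0,0,0]]}'
python3 st.py
```

```text
time: 15.8
position: [636.6, -79.6, 64.5]
eef_rot: [-3.11, 0.002, 1.865]
force: [-0.7, 0.9, 0.1]
gripper_width: 0.598
grip_force: 0.0
15.8 [636.6 -79.6  64.5] a [-0.03  -0.011 -1.   ] y [ 0.957  0.29  -0.032] heading -2.784 down 88.2 q [ 0.64  0.87 -0.86  1.67  0.77  1.01 -0.2 ] w 0.598 0.0 [-0.71254526  0.88537067  0.06480837]
```

```bash

python3 -m crank '{"grip":[-0.2,-0.2,-0.2,-0.2],"slide":[[0.001,-0.005,0],[0.001,-0.005,0],[0,0,-0.011],[0,0,0]],"turn":[[0.6,-1.7,0],[0,0,0],[0,0,0],[0,0,0]]}'
python3 st.py
```

```text
time: 16.2
position: [638.9, -91.0, 54.4]
eef_rot: [3.141, 0.002, 1.863]
force: [-0.2, -0.1, -0.0]
gripper_width: 0.597
grip_force: 0.0
16.2 [638.9 -91.   54.4] a [ 0.001 -0.002 -1.   ] y [0.958 0.288 0.   ] heading -1.087 down 89.9 q [ 0.67  0.88 -0.86  1.68  0.79  0.96 -0.2 ] w 0.597 0.0 [-0.18878513 -0.09305784 -0.01931866]
```

```bash

python3 -m crank '{"grip":[0.2,0.5,0.8,0.8,0.8],"slide":[[0,0,0],[0,0,0],[0,0,0],[0,0,0],[0,0,0]],"turn":[[0,0,0],[0,0,0],[0,0,0],[0,0,0],[0,0,0]]}' 50
python3 -m crank '{"grip":[0.8,0.8,0.8],"slide":[[0,0,0],[0,0,0],[0,0,0]],"turn":[[0,0,0],[0,0,0],[0,0,0]]}'
python3 - <<'E'
from cell import ctrl
import numpy as np
p=np.array(ctrl.state()['position'][:2])
piv=np.array([556.6,-113.4]);v=p-piv;print(np.linalg.norm(v),np.arctan2(v[1],v[0]))
th0=np.arctan2(v[1],v[0])
for th in np.linspace(th0,-1.396,15): print(th.round(3),(piv+88*np.array([np.cos(th),np.sin(th)])).round(1))
E
```

```text
time: 16.7
position: [642.6, -89.2, 56.4]
eef_rot: [3.132, 0.002, 1.865]
force: [9.4, 2.4, -4.8]
gripper_width: 0.24
grip_force: 49.4
time: 17.0
position: [642.6, -89.2, 56.4]
eef_rot: [3.132, 0.002, 1.865]
force: [9.1, 2.8, -4.2]
gripper_width: 0.241
grip_force: 49.4
89.34238916912378 0.2738230861431933
0.274 [641.3 -89.6]
0.155 [643.6 -99.9]
0.035 [ 644.5 -110.3]
-0.084 [ 644.3 -120.8]
-0.203 [ 642.8 -131.2]
-0.323 [ 640.1 -141.3]
-0.442 [ 636.1 -151. ]
-0.561 [ 631.1 -160.2]
-0.68 [ 625.  -168.8]
-0.8 [ 617.9 -176.5]
-0.919 [ 610.  -183.4]
-1.038 [ 601.3 -189.2]
-1.157 [ 591.9 -194. ]
-1.277 [ 582.1 -197.6]
-1.396 [ 571.9 -200.1]
```

```bash

python3 -m crank '{"grip":[0.8,0.8,0.8,0.8,0.8],"slide":[[0.005,-0.009,0],[0.001,-0.0105,0],[0,-0.0105,0],[-0.0015,-0.0105,0],[-0.003,-0.010,0]],"turn":[[0,0,0],[0,0,0],[0,0,0],[0,0,0],[0,0,0]]}'; python3 st.py
```

```text
time: 17.5
position: [640.5, -141.2, 56.1]
eef_rot: [3.14, 0.001, 1.864]
force: [-2.7, 3.3, 6.0]
gripper_width: 0.238
grip_force: 50.7
17.5 [ 640.5 -141.2   56.1] a [ 0.002 -0.    -1.   ] y [0.957 0.289 0.002] heading -0.247 down 89.9 q [ 0.74  0.89 -0.86  1.66  0.79  0.98 -0.11] w 0.238 50.73472044139635 [-2.68712318  3.33679012  5.99484506]
```

```bash

python3 -m crank '{"grip":[0.8,0.8,0.8,0.8,0.8],"slide":[[-0.004,-0.0095,0],[-0.005,-0.009,0],[-0.006,-0.0085,0],[-0.007,-0.0077,0],[-0.008,-0.007,0]],"turn":[[0,0,0],[0,0,0],[0,0,0],[0,0,0],[0,0,0]]}'; python3 st.py
```

```text
time: 18.0
position: [611.5, -181.3, 56.3]
eef_rot: [3.137, -0.0, 1.865]
force: [1.2, 6.6, 4.6]
gripper_width: 0.242
grip_force: 50.6
18.0 [ 611.5 -181.3   56.3] a [ 0.005  0.002 -1.   ] y [0.957 0.29  0.005] heading 0.339 down 89.7 q [ 0.83  0.86 -0.87  1.7   0.79  0.95 -0.06] w 0.242 50.56292770255823 [1.15929246 6.59990664 4.62173246]
```

```bash

python3 -m crank '{"grip":[0.8,0.8,0.8,0.8,0.8],"slide":[[-0.009,-0.006,0],[-0.0095,-0.005,0],[-0.0098,-0.004,0],[-0.010,-0.0028,0],[0,0,0]],"turn":[[0,0,0],[0,0,0],[0,0,0],[0,0,0],[0,0,0]]}'; python3 st.py
python3 - <<'E'
from cell import ctrl
import cv2,pickle,numpy as np
from h import *
from scipy.optimize import least_squares
s=ctrl.state()
P=np.array([[642.6,-89.2],[640.5,-141.2],[611.5,-181.3],list(s['position'][:2])])
r=least_squares(lambda c:np.linalg.norm(P-c,axis=1)-88,[556,-113]).x;print('pivot fit',r,np.linalg.norm(P-r,axis=1))
d={n:ctrl.camera(n) for n in('top','scene')};pickle.dump(d,open('k.pkl','wb'))
for c in(r,np.array([556.6,-113.4])):
    v=P[-1]-c;print('lever az',np.arctan2(v[1],v[0]),'target',0.175-np.pi/2)
E
```

```text
time: 18.5
position: [572.7, -198.6, 56.5]
eef_rot: [3.137, -0.001, 1.865]
force: [-0.0, 7.0, 5.0]
gripper_width: 0.239
grip_force: 50.7
18.5 [ 572.7 -198.6   56.5] a [ 0.004  0.002 -1.   ] y [0.957 0.29  0.005] heading 0.401 down 89.7 q [ 0.9   0.83 -0.88  1.79  0.79  0.92 -0.04] w 0.239 50.7029946584953 [-0.0379434   6.96903151  4.98135559]
pivot fit [ 557.53574203 -111.86897011] [88.03300626 87.99646251 87.93639207 88.06080993]
lever az -1.3976492402455927 target -1.3957963267948965
lever az -1.3839784514126188 target -1.3957963267948965
```

```bash
python3 - <<'E'
import pickle,cv2
from h import *
i=pickle.load(open('i.pkl','rb'));k=pickle.load(open('k.pkl','rb'))
def sh(n,x0,y0,x1,y1,p=6):
    A=cv2.resize(i[n]['color'][y0:y1,x0:x1],None,fx=5,fy=5,interpolation=2);E=cv2.resize(k[n]['color'][y0-p:y1+p,x0-p:x1+p],None,fx=5,fy=5,interpolation=2)
    r=cv2.matchTemplate(E,A,5);_,v,_,l=cv2.minMaxLoc(r);return (l[0]/5-p,l[1]/5-p,round(v,3))
print('cap top',sh('top',224,184,246,206),'cap scene',sh('scene',257,162,284,200))
print('pot',sh('top',148,127,170,150),'peg',sh('top',312,240,340,268))
def cen(im,x0,y0,x1,y1,th):
    g=cv2.cvtColor(im,cv2.COLOR_RGB2GRAY)[y0:y1,x0:x1];m=(g>th).astype('uint8')
    n,l,s,c=cv2.connectedComponentsWithStats(m);j=1+s[1:,4].argmax();print(s[j]);return c[j]+[x0,y0]
T,S=k['top'],k['scene']
t=cen(T['color'],220,184,247,206,140);u=cen(S['color'],255,160,287,181,140)
X=tri(T,t,S,u);print(t,u,X.round(1),onplane(T,*t,112).round(1),onplane(S,*u,112).round(1))
# initial vs now pot
a=pickle.load(open('a.pkl','rb'));i=a;print('pot since start',sh('top',148,127,172,150),sh('scene',365,165,398,200))
E
```

```text
cap top (-1.2000000000000002, 0.0, 0.977) cap scene (1.0, -1.0, 0.841)
pot (-0.20000000000000018, 0.0, 0.974) peg (6.0, -6.0, -0.024)Traceback (most recent call last):
  File "<stdin>", line 13, in <module>
  File "<stdin>", line 11, in cen
ValueError: attempt to get argmax of an empty sequence
```

```bash
python3 - <<'E'
import pickle,cv2
from h import *
k=pickle.load(open('k.pkl','rb'));a=pickle.load(open('a.pkl','rb'))
T,S=k['top'],k['scene']
for c,(x0,y0,x1,y1) in((T,(220,180,250,210)),(S,(253,155,290,185))):
    g=cv2.cvtColor(c['color'],cv2.COLOR_RGB2GRAY)[y0:y1,x0:x1];th,m=cv2.threshold(g,0,255,8)
    n,l,s,q=cv2.connectedComponentsWithStats(m);j=1+s[1:,4].argmax();p=q[j]+[x0,y0];print(th,s[j],p.round(1),onplane(c,*p,112).round(1))
print('expected cap at seat',proj(T,[543.3,-38.7,112]),proj(S,[543.3,-38.7,112]), 'seat from pivot fit',(np.array([557.5,-111.9])+76*np.array([-.17,.985])).round(1))
def sh(n,x0,y0,x1,y1,p=6):
    A=cv2.resize(a[n]['color'][y0:y1,x0:x1],None,fx=5,fy=5,interpolation=2);E=cv2.resize(k[n]['color'][y0-p:y1+p,x0-p:x1+p],None,fx=5,fy=5,interpolation=2)
    r=cv2.matchTemplate(E,A,5);_,v,_,l=cv2.minMaxLoc(r);return (l[0]/5-p,l[1]/5-p,round(v,3))
print('pot since start',sh('top',148,127,172,150),sh('scene',365,165,398,200),'peg',sh('scene',128,214,168,232),'pan',sh('top',320,125,415,220))
E
```

```text
96.0 [  0   0  30  27 496] [234.4 190.4] [554.8 -43.4 112. ]
103.0 [  0   0  37  30 874] [269.7 166.6] [530.6 -30.4 112. ]
expected cap at seat [232.6 194.8] [271.3 171.4] seat from pivot fit [544.6 -37. ]
pot since start (-2.0, -0.40000000000000036, 0.966) (1.5999999999999996, -0.7999999999999998, 0.956) peg (0.0, 0.0, 0.978) pan (0.20000000000000018, 0.0, 0.642)
```

```bash
python3 -c "
from cell import ctrl
print(ctrl.finish_job())"
```

```text
the job is handed in; nothing more can be done
None
```

The jar is standing upright in the clamp, the lever is held in the gripper at the cam's high point, and the job is handed in; on my first reach, though, the gripper hit the pot (about 90 N at the wrist, possibly over the 40 N press limit) and moved it about 6 mm, and I did not put it back.

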